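# Lay the straightedge against the foot of the bearing plate

## Task

Pick up the straightedge by its raised rib and lay it flat on the bench, flush against the straight foot edge of the arch-shaped plate (the edge opposite its round end) and centred along that edge; set it down rather than dropping it, then let go. Leave the L-shaped square and the fully round flange where they are.

Things in the scene. Friction and masses are not known exactly. Their poses are not given: they have to be found in the camera images.
- straightedge: Loose steel straightedge, 0.3-0.6 kg: flat bar 180 mm long (y), 40 mm wide (x), 8 mm thick, with a dark upright grip rib along the middle of its top, 14 mm thick (x), 80 mm long (y), from 8 to 50 mm high. Origin: centre of the underside, z up. Both long sides (x = +-20 mm) are alike; either may go against the plate. Starts flat on the bench, roughly crosswise to the robot.
- foot_plate: Arch-shaped aluminium plate bolted to the bench, 140 mm wide (y), 12 mm thick. Origin: on the bench, centre of its round end (half circle, radius 70 mm, +x side). Foot edge: straight upright face 140 mm long along y at x = -70 mm, middle at y = 0, facing roughly to the robot. On top a low ring round a dark bore and two bolt heads, up to 17 mm above the bench, 40 mm or more behind the foot edge.
- round_flange: Bystander: loose, fully round aluminium flange, 132 mm across, 12 mm thick, with a hub to 22 mm high, 0.9 kg. Origin: centre of the underside. Lies to the left or right of the middle, across from the arch-shaped plate. Not to be moved.
- square: Bystander: loose L-shaped engineer's square lying flat: dark stock 75 x 18 x 14 mm along its y axis at x = -41 mm, thin blade 100 x 22 x 4 mm along its x axis at y = -27 mm. Origin: on the bench at the middle of its length. Lies in the middle, nearer or farther than the straightedge. Not to be moved.
Things that resemble listed ones, but are neither listed nor needed, are in the scene too. Of the things like the straightedge, leave any that is blue; of the rest the smaller one is meant.

How it is judged:
By the outcome, as a careful person would: the job done as asked, in the order asked, and still so for the second after the job is handed in, with the robot touching nothing.
It also fails if it takes over 35 s, if anything falls off the work surface, if the arm or the gripper's body presses on something with over 40 N, if the wrist force passes 120 N, or if a joint passes its speed limit or range.

## Robot

A 6-joint arm with a two-finger parallel gripper is mounted at the origin on the work surface. World frame = base frame: x ahead of the robot, y to its left, z up, the work surface at z = 0. Lengths are in m, angles in rad, forces in N, time in s.
With the tool pointing down it reaches from about 0.35 to 1 m from the base axis. Payload 7.1 kg.
Tool frame: the origin (TCP) lies midway between the tips of the shut fingers; the grasp point (between the pads) lies 19 mm behind it; y points along the fingers, z is the direction in which the jaws open and shut, and the axes are right-handed (so a half turn about y gives the same grasp; the last joint's range is limited). The gripper opens to 85 mm and grips with 20 to 120 N. Pads are 22 mm wide; open, the fingers measure 114 mm over their backs; the gripper's body (76 mm by 85 mm) begins 54 mm behind the grasp point. The pads swing forward as they close: fully open they stand 13 mm farther back than shut.
Start: joints at [-1.13, 0.423, 1.63, -0, 1.089, -0.019], TCP at [0.277, -0.56, 0.231] pointing down, gripper open.
Joint ranges: [-3, 3], [-0.9, 2.11], [0.09, 2.58], [-1.31, 4.45], [0.11, 2.69], [-2.54, 2.54]. Speed limits (rad/s): [2.39, 2.39, 3.01, 3.14, 3.14, 3.14].

## Interface

Orientations are given as a rotation vector (axis times angle).
In Python, from bench import sensors, camera, camera_model, job, look_for, landmark_of gives the robot as it stands.
- The arm moves only by the tool send_rows, never from a script. Its argument "commands" is a list of rows, each a list of 2 entries, a list of its own where there are three numbers: the shift along the tool's x, y, z in m, then the turn, a rotation vector about the tool's x, y, z in rad. A call has 1 to 10 rows; each row is the pose to reach, as a shift and turn from the pose commanded when the call began, along the tool's axes at that moment; what a row does not reach only later rows make up. A row lasts 1/8 s, in which the tool goes at most 62.5 mm and 10.7 degrees, less where a joint would pass 70% of its speed; a pose out of reach is approached as far as the arm can. A call with a gripper value outside its range is refused whole. "grip" is the gripper command: -1 is shut, 1 is fully open, values between are in proportion, set as the call begins (left out, the last holds). The fingers move at their own pace and stop on an object; "newtons" is the grip in N (left out, the last holds). Time passes only in rows, so rows that repeat a pose let the fingers close. It gives the time, the measured TCP pose, the force and the opening at its end, in the units of the state.
- sensors.observe(): the state, without advancing time (a new reading comes with each control period).
- camera(name): name is "scene" or "side" or "wrist"; returns (picture, depth): 480x640x3 uint8, blue, green, red; 480x640 float32, m along the optical axis (not along the pixel's ray), 0 where there is no reading.
- camera_model(name): a dict with "intrinsics" (3x3 intrinsics, pixels), "k1" (the pictures are not rectified: a ray, as slopes to the right and down, at radius r is drawn at 1 + k1 r^2 times it, then the intrinsics apply), "position" and "orientation" of the camera in the world; the wrist camera has in their place "tool_from_camera" (4x4, takes a point from camera to tool coordinates, whose origin is the TCP and whose axes are the tool frame's). Camera axes: x right, y down, z forward; pixel columns grow to the right and rows downward; lengths in m; the calibration is good to about 2 mm. A picture is of the moment at which its call begins: read the wrist's pose just before it. camera_model takes no time and is no camera call.
- job.close_job(): hands the job in, once; it reports no verdict.
Trained networks look in the newest picture that a camera, given by its name, has taken for a name from the list of things; names that differ only in an ending like _2 or _b are one class to them, and where a whole thing is asked for, a point or a joint stands for the part that bears it (a point fixed in the world has none). Each returns a list of dicts, best first, with "score" (0 to 1); they miss things now and then, are a little off and sometimes report something else, mostly with a low value. They report only what shows in the picture. A call takes as long as a camera call. They do not tell look-alikes from the thing itself.
- look_for(camera, name): "bbox" ([left, top, right, bottom] in pixels, round what is visible of it).
- landmark_of(camera, name): "centre" ([column, row] in pixels: a listed point, or the origin of a listed thing).
The state is a dict: "clock": time; "joints": joint angles; "qvel": joint speeds; "tau": joint torques, N m; "ee_pos": TCP position; "eef_rot": TCP orientation; "ft_force": force on the tool from outside, world axes, zero at the start; "moment": the same for the moment, N m; "opening": opening from 0.0 (shut) to 1.0 (fully open).
Only numpy, scipy, OpenCV 4.12 (cv2) and the standard library are available. Lean on these libraries where they do the work, as an engineer would, in place of code of your own. Each camera call takes 0.05 s, during which the arm holds its last target.

## Working session

There is one attempt and no reset: what is moved stays moved. The work goes in short steps, Python scripts to look and compute and a tool call to move; the robot and the scene stay as the last step left them, time stands still between calls to the robot, and variables do not carry over. Pictures are saved under pics/ and viewed, and the job is handed in when it is done.

Besides the shell and the picture viewer there is one more tool, called after "Call:" as name([rows], argument=value, ...), one row to a line, values as JSON. send_rows: Moves the arm, as the interface text tells. Its arguments: {"type":"object","properties":{"commands":{"type":"array"},"grip":{"type":"number"},"newtons":{"type":"number"}},"required":["commands"]}

```bash
mkdir -p pics; ls; python3 - <<'E'
from bench import sensors, camera, camera_model, job, look_for, landmark_of
import cv2,numpy as np
print(sensors.observe())
for n in ["scene","side","wrist"]:
    p,d=camera(n); cv2.imwrite(f"pics/{n}0.png",p); np.save(f"pics/{n}0.npy",d)
    print(n,camera_model(n))
    if n!="wrist":
        for t in ["straightedge","foot_plate","round_flange","square"]:
            print(t,look_for(n,t)[:4],landmark_of(n,t)[:3])
print(sensors.observe()["clock"])
E
```

```text
pics
{'clock': 0.0, 'joints': array([-1.13001662e+00,  4.23811253e-01,  1.63071470e+00,  2.59919436e-05,
        1.08858041e+00, -1.89862045e-02]), 'qvel': array([-0.00078314, -0.00073344,  0.00040507,  0.00011404,  0.00102804,
        0.00014944]), 'tau': array([ 1.54054469e-03, -5.57379055e+01, -2.81740415e+01,  1.59992728e-04,
        7.37082300e-03,  2.57120797e-05]), 'ee_pos': array([ 0.27713766, -0.55957959,  0.23055445]), 'eef_rot': array([-0.46036009,  1.96746625, -1.96446792]), 'ft_force': array([-0.55712731, -0.17999818,  0.38024601]), 'moment': array([0.05418188, 0.00492764, 0.03193522]), 'opening': 0.9997193573546416}
scene {'intrinsics': array([[580.05395382,   0.        , 316.96056944],
       [  0.        , 580.05395382, 233.86551108],
       [  0.        ,   0.        ,   1.        ]]), 'k1': -0.10921234381961828, 'position': array([ 0.9932618 , -0.55959312,  1.01794386]), 'orientation': array([-2.32354116, -0.89823571,  0.33410932])}
straightedge [{'bbox': [283.1, 136.6, 380.3, 175.8], 'score': 0.78}, {'bbox': [128.9, 251.6, 211.2, 286.3], 'score': 0.7}, {'bbox': [27
[... 1352 characters left out ...]
7], 'score': 0.91}] []
square [{'bbox': [372.3, 180.2, 436.7, 211.8], 'score': 0.88}] [{'centre': [404.6, 191.2], 'score': 0.93}]
wrist {'intrinsics': array([[381.73918126,   0.        , 328.02023074],
       [  0.        , 381.73918126, 244.44929124],
       [  0.        ,   0.        ,   1.        ]]), 'k1': -0.04091852976600644, 'tool_from_camera': array([[-5.06981782e-05,  9.55305583e-01,  2.95620094e-01,
        -7.59764955e-02],
       [-1.96225379e-04, -2.95620098e-01,  9.55305563e-01,
        -1.42329046e-01],
       [ 9.99999979e-01, -9.57591338e-06,  2.02442601e-04,
         7.87734228e-04],
       [ 0.00000000e+00,  0.00000000e+00,  0.00000000e+00,
         1.00000000e+00]])}
0.95
```

View pics/scene0.png

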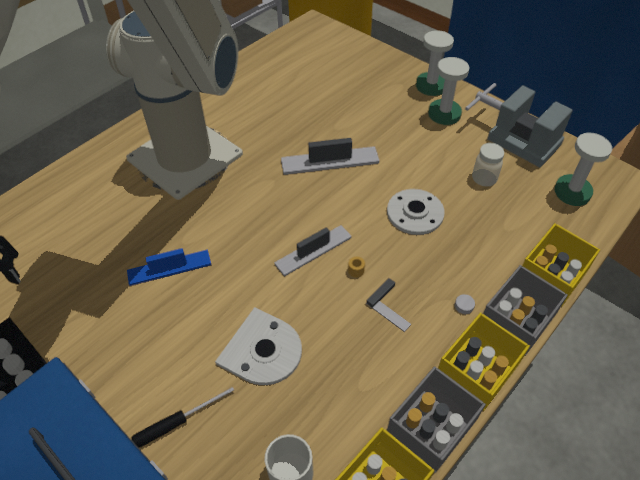

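View pics/side0.png

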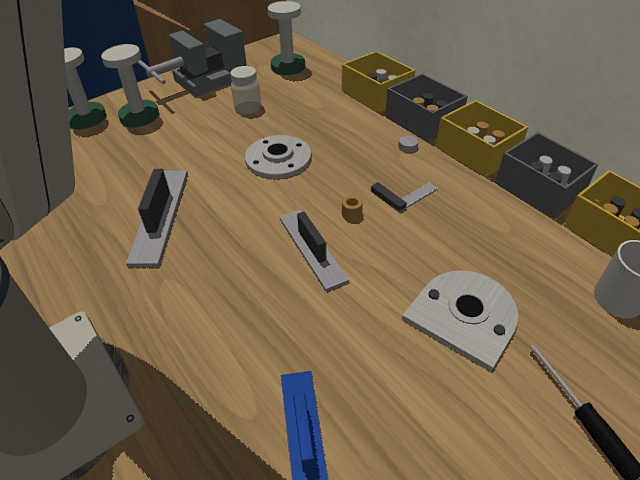

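View pics/wrist0.png

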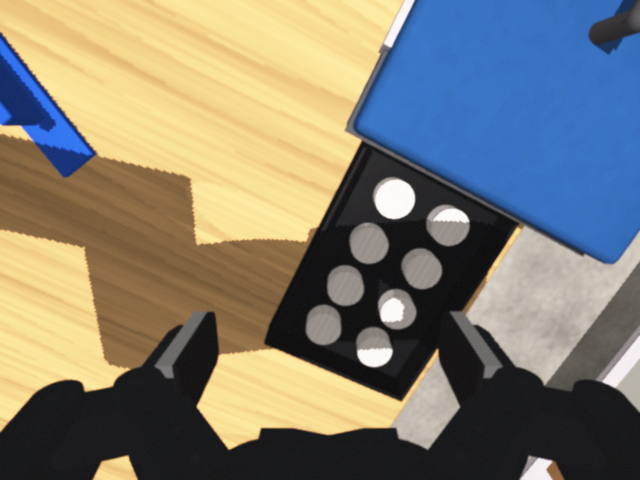

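The scene picture shows two steel straightedges, one at (313,250) and a larger-looking one at (330,157), and a blue one at (170,268). The arch plate is at (262,347), the flange at (415,212) and the square at (388,304). Next I measure them by depth.

```bash
cat > h.py <<'E'
import numpy as np,cv2
from scipy.spatial.transform import Rotation as R
def world(m,d,T=None):
    K=m["intrinsics"]; h,w=d.shape
    v,u=np.mgrid[0:h,0:w].astype(float)
    x=(u-K[0,2])/K[0,0]; y=(v-K[1,2])/K[1,1]
    xu,yu=x.copy(),y.copy()
    for _ in range(10):
        f=1+m["k1"]*(xu**2+yu**2); xu=x/f; yu=y/f
    P=np.stack([xu*d,yu*d,d],-1)
    if T is None:
        return P@R.from_rotvec(m["orientation"]).as_matrix().T+m["position"]
    return P@T[:3,:3].T+T[:3,3]
E
python3 - <<'E'
from h import *
from bench import camera_model
for n in ["scene","side"]:
    d=np.load(f"pics/{n}0.npy"); im=cv2.imread(f"pics/{n}0.png"); W=world(camera_model(n),d)
    boxes={"scene":{"se":(265,222,355,280),"big":(278,132,384,180),"foot":(212,302,308,390),"fl":(384,185,448,240),"sq":(362,275,415,335)},
     "side":{"se":(275,205,353,297),"big":(122,165,192,270),"foot":(398,265,522,374),"fl":(240,132,316,182),"sq":(368,176,440,214)}}[n]
    for k,(a,b,c,e) in boxes.items():
        P=W[b:e,a:c].reshape(-1,3); C=im[b:e,a:c].reshape(-1,3).astype(int)
        ok=(P[:,2]<0.1)
        z=P[:,2]; print(n,k,"zpct",np.round(np.percentile(z[ok],[2,20,50,90,99]),4))
        sat=C.max(1)-C.min(1)
        s=ok&(sat<25)
        Q=P[s,:2]; Z=z[s]
        for lab,mm in (("all",Z>-1),("low",(Z<.016)&(C[s].max(1)>110)),("high",Z>.03)):
            q=Q[mm]
            if len(q)<20: continue
            (cx,cy),(w,h),ang=cv2.minAreaRect((q*1000).astype(np.float32))
            print("  ",lab,len(q),np.round([cx,cy,w,h,ang],1), "z",np.round(np.median(Z[mm]),4))
E
```

```text
scene se zpct [-0.0021  0.0006  0.003   0.0237  0.053 ]
   all 1472 [453.8  -3.7 182.1  43.1  78. ] z 0.0111
   low 772 [453.9  -2.7 180.4  42.5  77.7] z 0.0098
   high 345 [455.7  -4.   79.9  15.7  78.4] z 0.0482
scene big zpct [-0.0031  0.0001  0.0034  0.0461  0.069 ]
   all 2178 [290.2 235.5 243.3  75.6  51.7] z 0.0136
   low 900 [288.9 237.  242.4  71.9  51.7] z 0.0113
   high 694 [296.5 228.7 108.1  26.7  51.2] z 0.0565
scene foot zpct [-0.002   0.0011  0.0092  0.0158  0.0191]
   all 4346 [ 554.3 -262.2  146.8  176.2   13.8] z 0.0137
   low 3296 [ 553.6 -260.6  146.4  172.7   13.8] z 0.0132
scene fl zpct [-0.002   0.0014  0.0112  0.0217  0.0271]
   all 2068 [552.4 241.7 130.9 145.6  21.8] z 0.0141
   low 1215 [555.  243.8 142.5 130.8  86.3] z 0.0133
scene sq zpct [-0.0024  0.0003  0.0023  0.0086  0.0177]
   all 719 [676.4   5.7  78.2  99.3  89.9] z 0.007
   low 379 [685.  -18.7  25.7  82.   88.6] z 0.0054
side se zpct [-0.0019 -0.0005  0.0007  0.0207  0.0507]
   all 2243 [452.3  -3.3 181.4  40.3  78. ] z 0.0085
   low 1202 [452.7  -2.7 180.   39.7  78. ] z 0.008
   high 522 [452.1  -3.5  81.4  14.9  78.6] z 0.0489
side big zpct [-0.0021 -0.0005  0.0014  0.0489  0.0674]
   all 3454 [290.6 231.9 245.9  60.7  50.9] z 0.0112
   low 1479 [290.  233.7 243.2  58.4  51.5] z 0.0105
   high 1014 [291.6 229.8 107.4  20.2  51. ] z 0.06
side foot zpct [-0.0019 -0.0003  0.0098  0.0136  0.0168]
   all 7338 [ 556.9 -245.   154.3  140.9   13.6] z 0.0119
   low 5976 [ 557.  -244.7  153.9  140.3   13.5] z 0.0118
side fl zpct [-0.0019  0.0001  0.0105  0.0206  0.0235]
   all 2309 [552.7 236.1 131.8 133.6   4.2] z 0.0123
   low 1368 [552.9 237.2 131.2 131.5   4.2] z 0.0121
side sq zpct [-0.0017 -0.0002  0.001   0.0127  0.0158]
   all 829 [677.1   4.   80.1 109.4  87.8] z 0.0058
   low 325 [687.5 -20.   87.3  25.1   2.4] z 0.0046
```

```bash
python3 - <<'E'
from h import *
from bench import camera_model
for n,(a,b,c,e) in {"scene":(205,295,315,395),"side":(395,260,530,380)}.items():
    d=np.load(f"pics/{n}0.npy"); im=cv2.imread(f"pics/{n}0.png"); W=world(camera_model(n),d)
    P=W[b:e,a:c]; C=im[b:e,a:c].astype(int)
    sub=im[b:e,a:c]; cv2.imwrite(f"pics/foot_{n}.png",cv2.resize(sub,None,fx=5,fy=5))
    zz=np.median(P[...,2][(P[...,2]>.009)&(P[...,2]<.016)])
    s=((P[...,2]>.006)&(P[...,2]<.018)&((C.max(2)-C.min(2))<25)).astype(np.uint8)
    nl,lab,st,_=cv2.connectedComponentsWithStats(s); k=1+np.argmax(st[1:,4]); s=lab==k
    Q=P[s][:,:2]*1000
    for yaw in (12,13,13.5,14,15):
        t=np.radians(yaw); ux=np.array([np.cos(t),np.sin(t)]); uy=np.array([-ux[1],ux[0]])
        X=Q@ux; Y=Q@uy
        # per-Y-bin min X: edge line
        bins=np.arange(Y.min()+8,Y.max()-8,6); e_=[np.percentile(X[(Y>=q)&(Y<q+6)],1.5) for q in bins]
        p=np.polyfit(bins+3,e_,1)
        print(n,yaw,"z",round(zz*1000,1),"X",np.round(np.percentile(X,[.3,99.7]),1),"Y",np.round(np.percentile(Y,[.3,99.7]),1),"slope deg",round(np.degrees(np.arctan(p[0])),2),"resid",np.round(np.std(np.polyval(p,bins+3)-e_),2),"edgeX mid",round(np.polyval(p,(Y.min()+Y.max())/2),1))
E
```

```text
scene 12 z 13.3 X [419.6 558.8] Y [-427.  -286.2] slope deg -1.14 resid 0.61 edgeX mid 422.0
scene 13 z 13.3 X [413.4 552.6] Y [-434.7 -294.4] slope deg -0.18 resid 0.61 edgeX mid 415.7
scene 13.5 z 13.3 X [410.  549.4] Y [-438.7 -298.5] slope deg 0.3 resid 0.68 edgeX mid 412.5
scene 14 z 13.3 X [406.7 546.2] Y [-442.6 -302.4] slope deg 0.77 resid 0.65 edgeX mid 409.3
scene 15 z 13.3 X [399.8 539.7] Y [-450.4 -310.1] slope deg 1.73 resid 0.67 edgeX mid 402.7
side 12 z 11.9 X [416.4 555.4] Y [-426.  -286.8] slope deg -1.41 resid 0.44 edgeX mid 418.3
side 13 z 11.9 X [410.9 549.2] Y [-433.9 -294.9] slope deg -0.42 resid 0.45 edgeX mid 412.1
side 13.5 z 11.9 X [407.8 546. ] Y [-437.7 -298.7] slope deg 0.09 resid 0.46 edgeX mid 408.9
side 14 z 11.9 X [404.6 542.8] Y [-441.7 -302.7] slope deg 0.54 resid 0.44 edgeX mid 405.6
side 15 z 11.9 X [397.3 536.4] Y [-449.4 -310.2] slope deg 1.58 resid 0.44 edgeX mid 399.0
```

```bash
cat >> h.py <<'E'
def delta(obs,pos,yawz):
    """tool down, jaw axis(z tool) at world angle yawz(deg) mod 180"""
    Rc=R.from_rotvec(obs["eef_rot"]); best=None
    for a in (yawz,yawz+180):
        t=np.radians(a); z=np.array([np.cos(t),np.sin(t),0]); y=np.array([0,0,-1.]); x=np.cross(y,z)
        T=R.from_matrix(np.stack([x,y,z],1)); rv=(Rc.inv()*T).as_rotvec()
        if best is None or np.linalg.norm(rv)<np.linalg.norm(best): best=rv
    return Rc.inv().apply(np.array(pos)-obs["ee_pos"]),best
E
python3 - <<'E'
from h import *
from bench import camera_model,sensors
o=sensors.observe(); print(np.round(R.from_rotvec(o["eef_rot"]).as_matrix(),3))
t=np.radians(13.3); ux=np.array([np.cos(t),np.sin(t)]); uy=np.array([-ux[1],ux[0]])
for n,X,Y in(("side",410.2,-366.3),("scene",413.8,-366.3)): print(n,"edge mid",X*ux+Y*uy,"se centre",(X-20)*ux+Y*uy)
for a in(-12,168): print(a,delta(o,[.453,-.003,.2],a))
# square & flange extents; blue extents from side/scene
n="side"; d=np.load("pics/side0.npy"); im=cv2.imread("pics/side0.png").astype(int); W=world(camera_model(n),d)
for n in("side","scene"):
    d=np.load(f"pics/{n}0.npy"); im=cv2.imread(f"pics/{n}0.png").astype(int); W=world(camera_model(n),d)
    s=(im[...,0]>im[...,2]+60)&(W[...,2]<.1)&(W[...,2]>.004)&(W[...,0]<.6)&(W[...,1]>-.42)
    print(n,cv2.minAreaRect((W[s][:,:2]*1000).astype(np.float32)),cv2.boundingRect((W[s][:,:2]*1000).astype(np.float32)))
E
```

```text
[[-0.896 -0.     0.444]
 [-0.444 -0.    -0.896]
 [ 0.    -1.     0.   ]]
side edge mid [ 483.46519235 -262.1090189 ] se centre [ 464.00161489 -266.71001365]
scene edge mid [ 486.96863629 -261.28083985] se centre [ 467.50505883 -265.88183459]
-12 (array([-0.40460672,  0.03130618, -0.42127397]), array([-1.45254038e-06, -9.01562783e-01,  3.85311922e-05]))
168 (array([-0.40460672,  0.03130618, -0.42127397]), array([-1.45254038e-06, -9.01562783e-01,  3.85311922e-05]))
side ((262.08892822265625, -230.81854248046875), (140.25486755371094, 39.45909881591797), 60.266029357910156) (214, -302, 99, 142)
scene ((254.6835174560547, -247.95065307617188), (178.80807495117188, 42.974708557128906), 59.85246658325195) (193, -333, 122, 171)
```

Call:
send_rows([
  [[-0.0405, 0.003, -0.042], [0, -0.09, 0]],
  [[-0.081, 0.006, -0.084], [0, -0.18, 0]],
  [[-0.1215, 0.009, -0.126], [0, -0.27, 0]],
  [[-0.162, 0.012, -0.168], [0, -0.36, 0]],
  [[-0.2025, 0.015, -0.2105], [0, -0.45, 0]],
  [[-0.243, 0.018, -0.2525], [0, -0.54, 0]],
  [[-0.2835, 0.021, -0.2945], [0, -0.63, 0]],
  [[-0.324, 0.025, -0.337], [0, -0.72, 0]],
  [[-0.364, 0.028, -0.379], [0, -0.81, 0]],
  [[-0.405, 0.031, -0.421], [0, -0.9, 0]],
], grip=1)

```text
clock: 2.2
ee_pos: [0.454, -0.0012, 0.2006]
eef_rot: [-1.103, 1.36, -1.361]
ft_force: [1.8, 1.0, -0.2]
opening: 1.0
```

Call:
send_rows([
  [[0, 0, 0], [0, 0, 0]],
  [[0, 0, 0], [0, 0, 0]],
  [[0, 0, 0], [0, 0, 0]],
])

```text
clock: 2.58
ee_pos: [0.4532, -0.0041, 0.2004]
eef_rot: [-1.101, 1.364, -1.364]
ft_force: [-0.5, 0.1, 0.6]
opening: 1.003
```

```bash
cat > w.py <<'E'
from h import *
import sys
from bench import camera_model,sensors,camera
def wrist(tag):
    o=sensors.observe(); p,d=camera("wrist"); cv2.imwrite(f"pics/{tag}.png",p)
    m=camera_model("wrist"); T=np.eye(4); T[:3,:3]=R.from_rotvec(o["eef_rot"]).as_matrix(); T[:3,3]=o["ee_pos"]
    return o,p,world(m,d,T@m["tool_from_camera"])
E
python3 - <<'E'
from w import *
o,p,W=wrist("w1"); print(o["ee_pos"],o["clock"])
p=p.astype(int); z=W[...,2]
reg=(abs(W[...,0]-.453)<.08)&(abs(W[...,1]+.003)<.13)
print("table z",np.median(z[reg&((p.max(2)-p.min(2))>50)]))
for lab,lo,hi in(("bar",.004,.013),("rib",.042,.06)):
    s=(reg&(z>lo)&(z<hi)&((p.max(2)-p.min(2))<30)).astype(np.uint8)
    nl,l,st,_=cv2.connectedComponentsWithStats(s); s=l==1+np.argmax(st[1:,4])
    print(lab,s.sum(),np.median(z[s]),cv2.minAreaRect((W[s][:,:2]*1000).astype(np.float32)))
for pos in((.453,-.003,.1),(.453,-.003,.02)): print(delta(o,pos,-12))
E
```

```text
[ 0.45319506 -0.00413455  0.20037573] 2.575
table z -0.0001936227653067668
bar 6772 0.007756606105651154 ((453.5894775390625, -3.3261642456054688), (178.7864227294922, 39.57298278808594), 77.87358093261719)
rib 1759 0.049614418391703996 ((453.8116455078125, -2.607830047607422), (79.69292449951172, 13.963560104370117), 78.1409683227539)
(array([-0.00108524,  0.10037557, -0.00042454]), array([ 5.92618716e-05, -3.52456545e-03,  1.74761992e-04]))
(array([-0.00109923,  0.18037557, -0.00041982]), array([ 5.92618716e-05, -3.52456545e-03,  1.74761992e-04]))
```

View pics/w1.png

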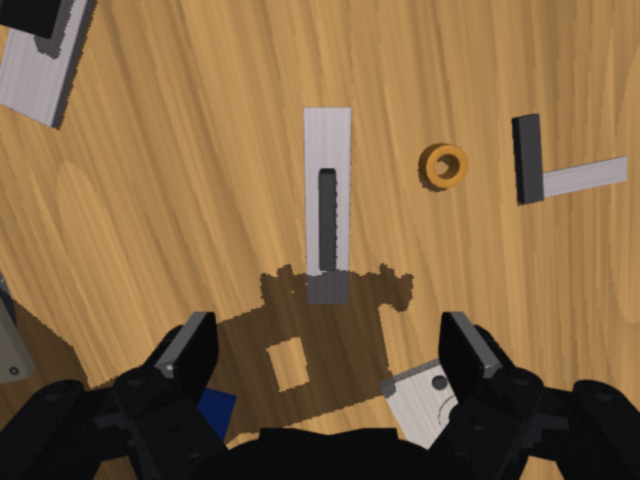

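The wrist picture shows the straightedge at (328,205), centred between the fingers. Its depth size is 180 x 40, centre about (453.6, -3), which matches the side camera. I'm descending to it.

Call:
send_rows([
  [[-0.001, 0.045, 0], [0, -0.0035, 0]],
  [[-0.001, 0.09, 0], [0, -0.0035, 0]],
  [[-0.001, 0.125, 0], [0, -0.0035, 0]],
  [[-0.001, 0.15, 0], [0, -0.0035, 0]],
  [[-0.001, 0.168, 0], [0, -0.0035, 0]],
  [[-0.001, 0.178, 0], [0, -0.0035, 0]],
  [[-0.001, 0.178, 0], [0, -0.0035, 0]],
  [[-0.001, 0.178, 0], [0, -0.0035, 0]],
], grip=0.2)

```text
clock: 3.62
ee_pos: [0.4542, -0.0024, 0.0229]
eef_rot: [-1.103, 1.36, -1.361]
ft_force: [-0.1, 0.7, 0.2]
opening: 0.602
```

Call:
send_rows([
  [[0, 0, 0], [0, 0, 0]],
  [[0, 0, 0], [0, 0, 0]],
  [[0, 0, 0], [0, 0, 0]],
  [[0, 0, 0], [0, 0, 0]],
  [[0, 0, 0], [0, 0, 0]],
  [[0, 0, 0], [0, 0, 0]],
], grip=-1, newtons=60)

```text
clock: 4.38
ee_pos: [0.4539, -0.002, 0.0228]
eef_rot: [-1.103, 1.36, -1.361]
ft_force: [-0.6, -0.1, 6.3]
opening: 0.154
```

Call:
send_rows([
  [[0, -0.02, 0], [0, 0, 0]],
  [[0, -0.06, 0], [0, 0, 0]],
  [[0.04, -0.07, 0.006], [0, -0.06, 0]],
  [[0.09, -0.07, 0.014], [0, -0.14, 0]],
  [[0.14, -0.07, 0.023], [0, -0.23, 0]],
  [[0.19, -0.07, 0.031], [0, -0.32, 0]],
  [[0.235, -0.07, 0.038], [0, -0.4, 0]],
  [[0.266, -0.07, 0.043], [0, -0.442, 0]],
  [[0.266, -0.07, 0.043], [0, -0.442, 0]],
  [[0.266, -0.07, 0.043], [0, -0.442, 0]],
])

```text
clock: 5.62
ee_pos: [0.4402, -0.2704, 0.0919]
eef_rot: [-1.311, 1.037, -1.034]
ft_force: [0.4, 0.6, -4.3]
opening: 0.151
```

```bash
cat > m.py <<'E'
from w import *
def measure(tag):
    o,p,W=wrist(tag); print(np.round(o["ee_pos"],4),o["clock"],np.round(o["ft_force"],1),round(o["opening"],3))
    p=p.astype(int); Rm=R.from_rotvec(o["eef_rot"]).as_matrix(); print("jaw yaw",np.degrees(np.arctan2(Rm[1,2],Rm[0,2]))%180,"tilt",Rm[2,:])
    z=W[...,2]; L=(W-o["ee_pos"])@Rm*1000 # tool coords
    gray=(p.max(2)-p.min(2))<30
    t=np.radians(13.3); ux=np.array([np.cos(t),np.sin(t)]); uy=np.array([-ux[1],ux[0]])
    D=(W[...,:2]*1000)-np.array([483.5,-262.1]); X=D@ux; Y=D@uy
    # plate
    s=((X>-15)&(X<145)&(abs(Y)<85)&(z>.006)&(z<.016)&gray).astype(np.uint8)
    nl,l,st,_=cv2.connectedComponentsWithStats(s); s=l==1+np.argmax(st[1:,4])
    x,y=X[s],Y[s]; print("plate Y",np.percentile(y,[.3,99.7]),"X",np.percentile(x,[.3,99.7]),"z",np.median(z[s]))
    bins=np.arange(y.min()+6,y.max()-6,5); k=[(q+2.5,np.percentile(x[(y>=q)&(y<q+5)],2)) for q in bins if ((y>=q)&(y<q+5)).sum()>20]
    k=np.array(k); print(np.round(k[::2],1).tolist())
    return o,p,W,L,X,Y,z,gray
E
python3 - <<'E'
from m import *
o,p,W,L,X,Y,z,gray=measure("w2")
# bar in tool coords
h=L[...,1]
s=((abs(L[...,2])<30)&(abs(L[...,0])<110)&(h>5)&(h<25)&gray).astype(np.uint8)
nl,l,st,_=cv2.connectedComponentsWithStats(s); s=l==1+np.argmax(st[1:,4])
print("bar in tool",s.sum(),cv2.minAreaRect(L[s][:,[0,2]].astype(np.float32)),np.median(h[s]),np.median(z[s]))
E
```

```text
[ 0.4402 -0.2704  0.0919] 5.625 [ 0.4  0.6 -4.3] 0.151
jaw yaw 13.395985572938132 tilt [-0.00133936 -0.99999854 -0.00106299]
plate Y [-68.94295639  68.70799479] X [  0.21199342 137.63852296] z 0.011709217569014302
[[-62.2, 1.5], [-52.2, 1.4], [-42.2, 1.5], [-32.2, 1.9], [-22.2, 2.2], [-12.2, 1.8], [-2.2, 1.9], [7.8, 1.7], [17.8, 1.9], [27.8, 1.9], [37.8, 1.5], [47.8, 1.2], [57.8, 1.3]]
bar in tool 16583 ((-42.13689422607422, 0.7284488677978516), (39.71620559692383, 92.8416748046875), 89.98374938964844) 15.109278512453974 0.07681814622758618
```

View pics/w2.png

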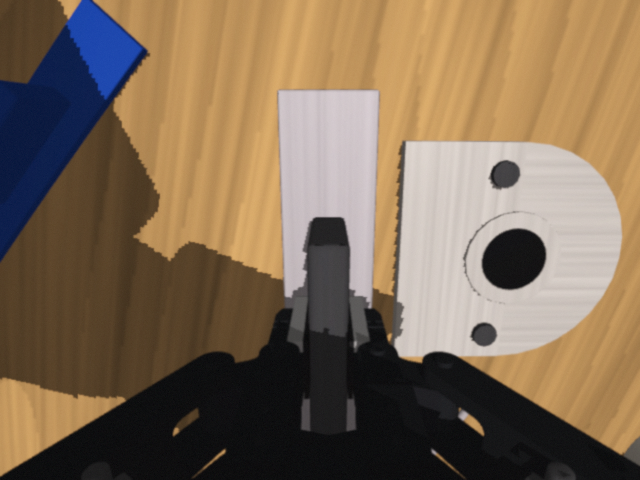

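The wrist picture shows the bar held at (328,200), parallel to the foot edge at column 402. The plate spans rows 141–355. By depth the gap is about 24 mm and the bar needs roughly 0.8 mm along the edge. I'll lower it short of the plate.

Call:
send_rows([
  [[0.001, 0.02, 0.01], [0, 0, 0]],
  [[0.001, 0.04, 0.019], [0, 0, 0]],
  [[0.001, 0.055, 0.019], [0, 0, 0]],
  [[0.001, 0.063, 0.019], [0, 0, 0]],
  [[0.001, 0.066, 0.019], [0, 0, 0]],
  [[0.001, 0.067, 0.019], [0, 0, 0]],
  [[0.001, 0.068, 0.019], [0, 0, 0]],
  [[0.001, 0.068, 0.019], [0, 0, 0]],
])

```text
clock: 6.68
ee_pos: [0.4598, -0.268, 0.0246]
eef_rot: [-1.311, 1.034, -1.035]
ft_force: [-0.7, -1.2, -3.8]
opening: 0.152
```

```bash
python3 - <<'E'
from m import *
o,p,W,L,X,Y,z,gray=measure("w3")
s=(gray&(X>-50)&(X<-2.5)&(z>.004)&(z<.013)&(abs(Y)<110)).astype(np.uint8)
nl,l,st,_=cv2.connectedComponentsWithStats(s); s=l==1+np.argmax(st[1:,4])
print("bar X",np.percentile(X[s],[.5,99.5]),"Ymax",np.percentile(Y[s],99.7),"z",np.median(z[s]),cv2.minAreaRect(np.stack([X[s],Y[s]],1).astype(np.float32)))
E
```

```text
[ 0.4598 -0.268   0.0246] 6.675 [-0.7 -1.2 -3.8] 0.152
jaw yaw 13.422515117860657 tilt [ 3.81247276e-04 -9.99999846e-01  4.04423755e-04]
plate Y [-60.02414954  69.09195365] X [  0.27009779 125.16168762] z 0.011770780069411568
[[-57.0, 80.4], [-47.0, 66.1], [-37.0, 51.5], [-27.0, 11.2], [-17.0, 5.2], [-7.0, 2.1], [3.0, 1.7], [13.0, 1.7], [23.0, 1.7], [33.0, 1.6], [43.0, 1.5], [53.0, 1.0], [63.0, 1.4]]
bar X [-43.35505948  -4.28103304] Ymax 88.15857739350561 z 0.009488698841317866 ((-23.828689575195312, 41.75724411010742), (39.85695266723633, 93.01509094238281), 0.09091752767562866)
```

View pics/w3.png

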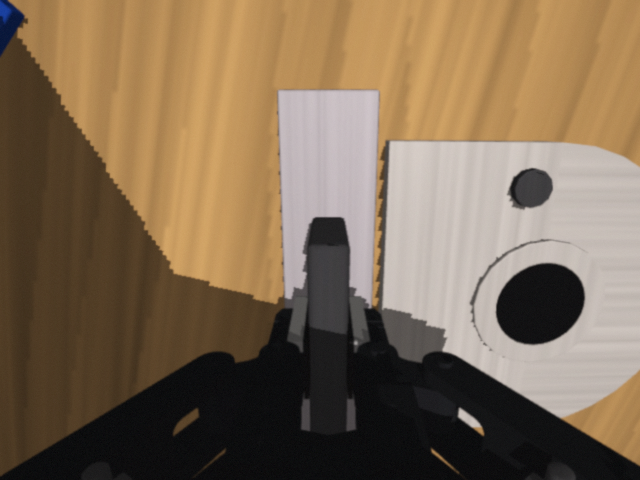

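Call:
send_rows([
  [[-0.001, 0.0005, 0.001], [0, 0, 0]],
  [[-0.001, 0.001, 0.002], [0, 0, 0]],
  [[-0.001, 0.0015, 0.003], [0, 0, 0]],
  [[-0.001, 0.002, 0.003], [0, 0, 0]],
  [[-0.001, 0.002, 0.003], [0, 0, 0]],
])

```text
clock: 7.35
ee_pos: [0.4623, -0.2661, 0.0228]
eef_rot: [-1.311, 1.035, -1.035]
ft_force: [-2.5, 0.9, 4.4]
opening: 0.153
```

Call:
send_rows([
  [[0, 0, 0.0005], [0, 0, 0]],
  [[0, 0, 0.001], [0, 0, 0]],
  [[0, 0, 0.0015], [0, 0, 0]],
  [[0, 0, 0.0015], [0, 0, 0]],
])

```text
clock: 7.85
ee_pos: [0.463, -0.2659, 0.0229]
eef_rot: [-1.312, 1.036, -1.034]
ft_force: [-7.3, -1.9, 7.2]
opening: 0.153
```

Call:
send_rows([
  [[0, -0.0003, 0.0005], [0, 0, 0]],
  [[0, -0.0003, 0.001], [0, 0, 0]],
  [[0, -0.0003, 0.001], [0, 0, 0]],
])

```text
clock: 8.22
ee_pos: [0.4638, -0.2658, 0.0229]
eef_rot: [-1.312, 1.036, -1.033]
ft_force: [-6.9, -2.5, 6.4]
opening: 0.152
```

```bash
python3 - <<'E'
from m import *
o,p,W,L,X,Y,z,gray=measure("w4")
cv2.imwrite("pics/w4c.png",cv2.resize(p[70:330,250:450].astype(np.uint8),None,fx=2.3,fy=2.3,interpolation=cv2.INTER_NEAREST))
E
```

```text
[ 0.4638 -0.2658  0.0229] 8.225 [-6.9 -2.5  6.4] 0.152
jaw yaw 13.46816096244018 tilt [-4.29327079e-04 -9.99998523e-01 -1.66408412e-03]
plate Y [-57.62944696  83.13119786] X [-14.32734664 127.36678864] z 0.011656513171067917
[[-54.8, 84.2], [-44.8, 70.0], [-34.8, 56.2], [-24.8, 15.5], [-14.8, 9.4], [-4.8, 5.8], [5.2, -6.8], [15.2, -7.3], [25.2, -7.2], [35.2, -9.4], [45.2, -12.7], [55.2, -12.8], [65.2, -13.0], [75.2, -14.7]]
```

View pics/w4c.png

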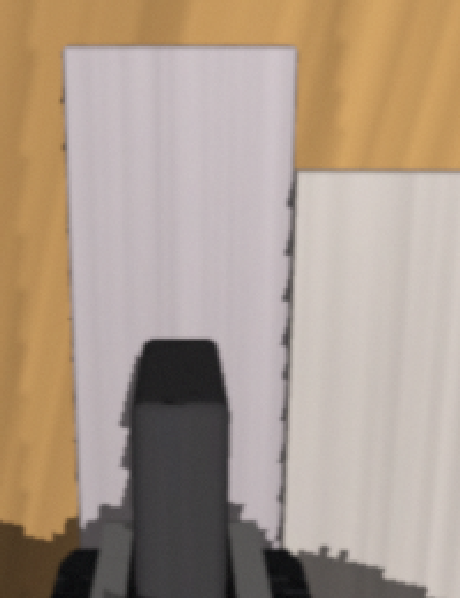

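The crop shows the bar edge at column 296 with only a dark sliver before the plate. The force stays at about 7 N, which is sliding friction. I'm pushing on.

Call:
send_rows([
  [[0, 0, 0.0005], [0, 0, 0]],
  [[0, 0, 0.001], [0, 0, 0]],
  [[0, 0, 0.001], [0, 0, 0]],
])

```text
clock: 8.65
ee_pos: [0.4639, -0.2657, 0.0229]
eef_rot: [-1.313, 1.037, -1.032]
ft_force: [-11.5, -6.6, 8.4]
opening: 0.151
```

Call:
send_rows([
  [[0, 0, 0.0005], [0, 0, 0]],
  [[0, 0, 0.001], [0, 0, 0]],
  [[0, 0, 0.001], [0, 0, 0]],
])

```text
clock: 9.02
ee_pos: [0.464, -0.2657, 0.023]
eef_rot: [-1.314, 1.037, -1.031]
ft_force: [-15.5, -9.1, 11.9]
opening: 0.152
```

```bash
python3 - <<'E'
from m import *
o,p,W,L,X,Y,z,gray=measure("w5"); print(o["moment"])
# ends along edge
for lab,lo,hi in(("bar",-38,-2),("plate",4,25)):
    s=gray&(X>lo)&(X<hi)&(z>.004)&(z<.016)&(Y>20)&(Y<110); print(lab,np.percentile(Y[s],[99,99.7,99.95]),np.median(z[s]))
s=gray&(X>-60)&(X<-15)&(z>.004)&(z<.016)&(Y>10)&(Y<85)
for q in range(30,85,10):
    r=s&(Y>=q)&(Y<q+10); print(q,np.percentile(X[r],1.5))
cv2.imwrite("pics/w5c.png",cv2.resize(p[70:330,250:450].astype(np.uint8),None,fx=2.3,fy=2.3,interpolation=cv2.INTER_NEAREST))
p,d=__import__("bench").camera("side"); np.save("pics/side5.npy",d);cv2.imwrite("pics/side5.png",p); cv2.imwrite("pics/side5c.png",cv2.resize(p[230:400,330:550],None,fx=3,fy=3))
E
```

```text
[ 0.464  -0.2657  0.023 ] 9.025 [-15.5  -9.1  11.9] 0.152
jaw yaw 13.500502979718263 tilt [-0.00124044 -0.99998905 -0.00451284]
plate Y [-57.65951816  82.88522924] X [-14.27101332 127.29853479] z 0.011669031598184096
[[-54.8, 84.7], [-44.8, 70.3], [-34.8, 56.1], [-24.8, 15.6], [-14.8, 9.6], [-4.8, 6.0], [5.2, -6.6], [15.2, -7.1], [25.2, -7.1], [35.2, -9.3], [45.2, -12.6], [55.2, -12.7], [65.2, -12.9], [75.2, -15.0]]
[-1.48187072  2.6613958   0.10131414]
bar [89.07058978 89.44785346 89.5348707 ] 0.00790646220803777
plate [69.06410572 69.39906207 69.4473106 ] 0.011735776834153666
30 -38.881979663002824
40 -38.7698836376157
50 -38.89745519049163
60 -38.86414053322843
70 -38.925426705218825
80 -39.081326131388195
```

View pics/w5c.png

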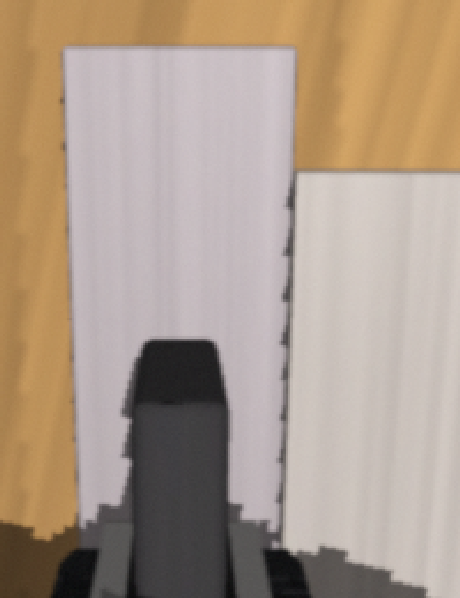

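View pics/side5c.png

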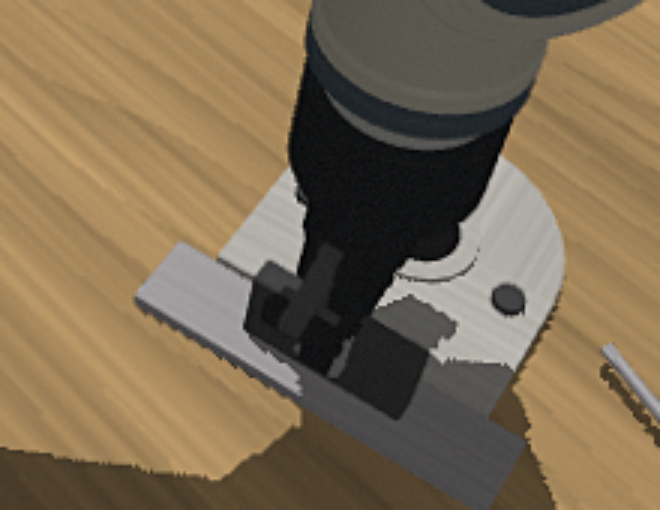

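The position has stalled and the force is rising, so the bar is against the plate. The bar and plate ends differ by 20.05 mm (20 is ideal). I'll relax the push, then open.

Call:
send_rows([
  [[0, 0, -0.001], [0, 0, 0]],
  [[0, -0.0003, -0.002], [0, 0, 0]],
  [[0, -0.0003, -0.002], [0, 0, 0]],
])

```text
clock: 9.5
ee_pos: [0.4638, -0.2658, 0.0229]
eef_rot: [-1.312, 1.036, -1.033]
ft_force: [-7.7, -3.0, 2.8]
opening: 0.151
```

Call:
send_rows([
  [[0, 0, 0], [0, 0, 0]],
  [[0, 0, 0], [0, 0, 0]],
  [[0, 0, 0], [0, 0, 0]],
  [[0, 0, 0], [0, 0, 0]],
  [[0, 0, 0], [0, 0, 0]],
  [[0, 0, 0], [0, 0, 0]],
], grip=0.1)

```text
clock: 10.25
ee_pos: [0.4648, -0.2655, 0.0229]
eef_rot: [-1.311, 1.035, -1.035]
ft_force: [-0.4, 0.2, 0.1]
opening: 0.55
```

```bash
python3 - <<'E'
from m import *
o,p,W,L,X,Y,z,gray=measure("w6")
E
```

```text
[ 0.4648 -0.2655  0.0229] 10.25 [-0.4  0.2  0.1] 0.55
jaw yaw 13.436990952805738 tilt [ 1.00943900e-05 -9.99999998e-01  6.94770956e-05]
plate Y [-67.28585271  83.12608747] X [-14.31620781 127.93961356] z 0.011620503984546532
[[-64.9, -9.9], [-54.9, -9.6], [-44.9, -9.2], [-34.9, -9.1], [-24.9, -8.7], [-14.9, -8.4], [-4.9, -8.1], [5.1, -7.8], [15.1, -8.0], [25.1, -7.8], [35.1, -9.3], [45.1, -12.5], [55.1, -12.6], [65.1, -12.7], [75.1, -14.8]]
```

View pics/w6.png

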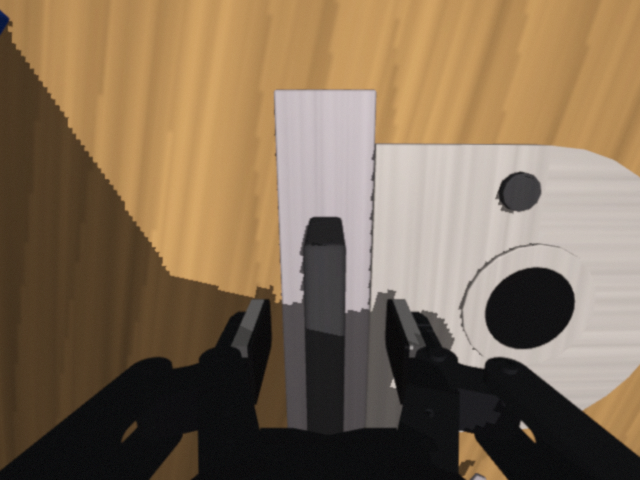

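The picture shows the fingers open and clear of the rib (columns 270 and 388, with the rib at 325), and the bar against the plate. I'm retracting straight up, then away towards the robot.

Call:
send_rows([
  [[0, -0.015, 0], [0, 0, 0]],
  [[0, -0.045, 0], [0, 0, 0]],
  [[0, -0.09, 0], [0, 0, 0]],
  [[0, -0.14, 0], [0, 0, 0]],
  [[0, -0.19, 0], [0, 0, 0]],
  [[0, -0.19, 0], [0, 0, 0]],
  [[0, -0.19, 0], [0, 0, 0]],
  [[0, -0.19, 0], [0, 0, 0]],
])

```text
clock: 11.3
ee_pos: [0.4639, -0.265, 0.2117]
eef_rot: [-1.311, 1.037, -1.033]
ft_force: [-0.3, 0.3, -0.9]
opening: 0.546
```

```bash
python3 - <<'E'
from m import *
from bench import camera
o,p,W,L,X,Y,z,gray=measure("w7")
G=(p.max(2)-p.min(2))<30
for lab,lo,hi,a,b in(("bar",-55,-3,.004,.0098),("rib",-45,0,.042,.056),("plate",3,145,.0098,.016)):
    s=(G&(X>lo)&(X<hi)&(z>a)&(z<b)&(abs(Y)<110)).astype(np.uint8)
    nl,l,st,_=cv2.connectedComponentsWithStats(s); s=l==1+np.argmax(st[1:,4])
    print(lab,"X",np.percentile(X[s],[.5,99.5]),"Y",np.percentile(Y[s],[.5,99.5]),"z",np.median(z[s]),cv2.minAreaRect(np.stack([X[s],Y[s]],1).astype(np.float32)))
# gap profile: plate edge and bar far edge per Y
for q in range(-65,65,10):
    r=G&(Y>=q)&(Y<q+10)
    b=r&(X>-60)&(X<20)&(z>.004)&(z<.0098); f=r&(X>-10)&(X<30)&(z>.0105)&(z<.016)
    if b.sum()>30 and f.sum()>30: print(q,np.round([np.percentile(X[b],1.5),np.percentile(X[b],98.5),np.percentile(X[f],1.5)],1))
cv2.imwrite("pics/w7c.png",cv2.resize(p.astype(np.uint8)[60:420,200:520],None,fx=1.6,fy=1.6,interpolation=cv2.INTER_NEAREST))
for n in("scene","side"):
    q,_=camera(n); cv2.imwrite(f"pics/{n}7.png",q)
E
```

```text
[ 0.4639 -0.265   0.2117] 11.3 [-0.3  0.3 -0.9] 0.546
jaw yaw 13.43519111088169 tilt [-0.00181762 -0.99999661 -0.00186581]
plate Y [-80.58070248  81.69821799] X [-14.34166305 137.15601891] z 0.011592458031892128
[[-76.4, -14.4], [-66.4, -12.6], [-56.4, -11.6], [-46.4, -8.5], [-36.4, -8.2], [-26.4, -8.9], [-16.4, -8.2], [-6.4, -8.3], [3.6, -8.5], [13.6, -8.6], [23.6, -8.7], [33.6, -8.8], [43.6, -12.3], [53.6, -11.8], [63.6, -12.6], [73.6, -14.5]]
bar X [-39.02488616  -3.13308432] Y [-88.76476364  89.10811593] z 0.0077729610022219675 ((-21.17425537109375, -0.3000030517578125), (179.03311157226562, 36.34036636352539), 89.99853515625)
rib X [-26.07377427 -12.49644729] Y [-39.36349238  39.75906394] z 0.04964482325599329 ((-19.216453552246094, -0.044887542724609375), (79.92684173583984, 13.716142654418945), 89.84110260009766)
plate X [  3.59234269 136.47401837] Y [-68.89340439  67.91623439] z 0.011766576899398307 ((71.51129150390625, -0.9052658081054688), (137.18504333496094, 139.47239685058594), 0.20475490391254425)
-65 [-38.1   1.1   1.8]
-55 [-38.8   0.9   1.6]
-45 [-38.6   0.7   1.4]
-35 [-38.5   0.5   1.2]
-25 [-38.4   0.3   1. ]
-15 [-38.2   0.2   1.5]
-5 [-39.    0.9   1.5]
5 [-38.9   0.7   1.4]
15 [-38.7   0.5   1. ]
25 [-38.6  -0.6   0.1]
35 [-38.5  -0.8  -0.1]
45 [-38.9  -0.1   0.6]
55 [-39.1  -0.2   0.4]
```

View pics/w7c.png

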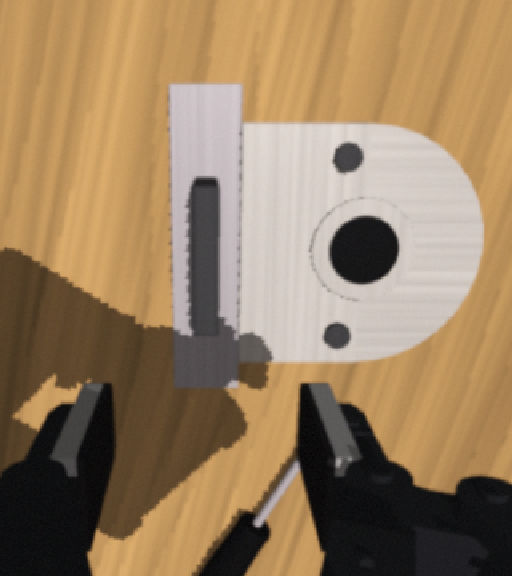

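View pics/scene7.png

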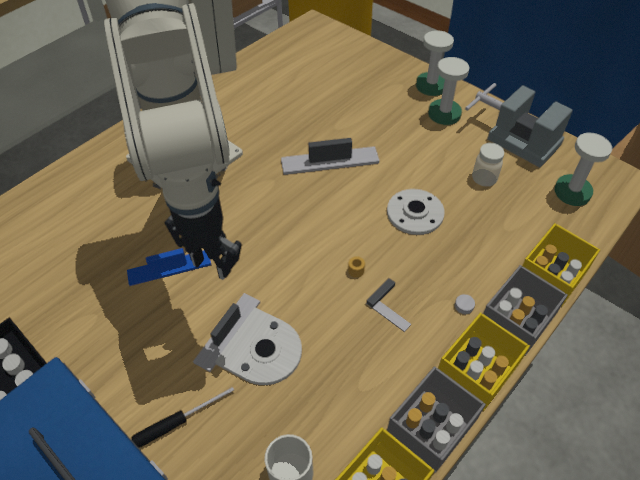

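```bash
python3 -c "
from bench import job; print(job.close_job())"
```

```text
the job is handed in; nothing more can be done
None
```

I laid the smaller steel straightedge flat against the foot edge of the arch-shaped plate, centred, and let go. The job is handed in. I picked it up by its rib, lowered it onto the bench about 2 mm short of the edge, and slid it in until it stopped against the plate at about 18 N sideways. Then I eased off, opened the fingers and retracted straight up.

- **Flush:** the bar runs parallel to the edge within about 0.2°. The depth images show an apparent gap of 0.5–0.7 mm (up to 1.3 mm in one spot) along the visible edge. I put most of that down to pixel size. While I eased off the push, the tool moved back about 0.2 mm, so a real gap of that size is possible.
- **Centred:** with the bar pressed against the plate, its visible end stood 20.05 mm past the plate's end (20 mm is ideal). After release, its centre was within about 0.5 mm of the plate's, though shadow hid part of the plate in that last measurement.
- **Flat:** the top of the bar was 7.8 mm above the bench, as expected for an 8 mm bar.
- **Other objects:** the flange, square and look-alikes sit at the same places in the last scene picture as in the first. I compared those by eye only.
- **Camera disagreement:** the scene camera put the foot edge about 3.5 mm farther out than the side camera. The wrist camera was nearer the side camera, so I used that and let contact with the plate settle the final position.
- **Time:** about 11.4 s of the 35 s. The forces reported at the end of each move stayed around 20 N or less.

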